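Throttle the egg steamer and take out the large egg with the tongs

TASK

Turn the steam valve on the egg steamer down from open to half open (45 degrees, its pointer at the long middle rib) and let go of it. Then pick up the kitchen tongs, close their jaws round the large egg, lift it straight out about 8 cm above its seat or higher and finish while still holding it there steadily in the tongs. The egg is hot: never touch it with the fingers; leave the small egg in the steamer and the teaspoon, glass and lemon where they are.

Things in the scene. Friction and masses are not known exactly. Their poses are not given: they have to be found in the camera images.
- steamer: Egg steamer, white, fixed, front to -x, yaw within 0.2 rad. Origin at worktop height; housing x -97..75, y -125..158 mm in its frame. Steel tray (x -71..71, y -121..46), top at z 50 mm, two seat rings (7 mm high, 42 mm wide) at x 5, y -80 and x 5, y 5 mm. Block with the valve dial (axis at x -50, y 110): x -97..23, y 62..158, top at z 47 mm.
- steam_valve (a joint): Valve lever angle, rad: 0 shut, 1.571 open, 0.785 half open. Black bar 62 x 12 x 24 mm with a pointed end, on a vertical axis; friction 0.08 N m, stays where left. At 0 the pointed end points to the steamer's -x; it grows counter-clockwise from above (1.571: points to the steamer's -y). Raised dial ribs mark 0, 45 and 90 degrees; the 45 rib is longer.
- valve_grip (a point): Point on the valve's axis at the lever's mid height (72 mm above the worktop; lever z 60 to 84 mm), where the bar can be gripped from above across its 12 mm thickness. Its axes are the steamer's and do not turn with the lever. Keep the wrist clear of the wall cabinets (beyond x 0.6 m, from 0.44 m up) and the microwave (beyond y 0.34 m).
- tongs: Steel spring tongs, black handle grips, lying on edge so the arms open and close level; 0.09 kg, 26 mm high, 240 mm long, 97 mm wide at the jaws. Origin: underside of the round hub at the rear end; x runs forward along the middle line to the jaws, z up. Arms swing symmetrically; a spring holds them open (7 N on each handle starts closing, 10 N where the jaws meet the large egg).
- tongs_grip (a point): Middle between the handle grips, 90 mm ahead of the hub, 17 mm above the tongs' underside, at the centre of mass. Grips are 76 mm long along x, 34 mm high, 56 mm apart outside when relaxed; squeezed to 50-53 mm the tongs are held with the jaws still open; the jaws meet the large egg at about 35 mm. Jaw gap changes 2.1 times as much.
- tongs_jaw (a point): Middle between the jaws, 190 mm ahead of the hub (100 mm ahead of tongs_grip), 13 mm above the underside. Jaws: shallow V plates 26 mm high, 46 mm long, 4 mm thick, 75 mm apart at their edges and 89 mm at mid-length when relaxed, so they can be lowered round the egg.
- egg: The large egg, light brown, 43 mm in diameter and 56 mm high, 55 g, standing upright with its blunt end in one of the two seat rings (either one). Origin: middle of its bottom, 50 mm above the worktop when seated; z up its axis.
- egg_center (a point): Centre of the large egg at its widest height, 25 mm above its bottom.
- small_egg: The small egg, same colour, 28 mm in diameter and 36 mm high, in the other seat ring, 85 mm away along the steamer's y. Origin: middle of its bottom. To be left there.
- teaspoon: Steel teaspoon, 130 mm, lying behind the tongs. Origin at its underside. Bystander.
- glass: Small clear tumbler, 49 mm wide and 62 mm high, standing behind the tongs. Origin at its bottom. Bystander.
- lemon: A lemon, 72 mm long, lying behind on the worktop. Origin at its underside. Bystander.

How it is judged:
By the outcome, as a careful person would: the job done as asked, in the order asked, and still so for the second after the job is handed in, while the arm keeps its last pose, push and grip.
It also fails if it takes over 59 s, if anything falls off the work surface, if the arm or the gripper's body presses on something with over 40 N, if the wrist force passes 120 N, or if a joint passes its speed limit or range.

ROBOT

A 7-joint arm with a two-finger parallel gripper is mounted at the origin on a cart in front of the work surface, level with it; the furniture and walls round the work are solid. World frame = base frame: x ahead of the robot, y to its left, z up, the work surface at z = 0. Lengths are in m, angles in rad, forces in N, time in s.
With the tool pointing down it reaches from about 0.4 to 0.9 m from the base axis. Payload 5.5 kg.
Tool frame: the origin (TCP) lies between the finger pads; the fingertips stand 22 mm ahead of it and the grasp point (between the pads) lies 3 mm ahead of it; z points along the fingers, y is the line along which they close (so a half turn about z gives the same grasp; the last joint's range is limited). The gripper opens to 85 mm and grips with 20 to 120 N. Pads are 22 mm wide; open, the fingers measure 114 mm over their backs; the gripper's body (76 mm by 85 mm) begins 54 mm behind the grasp point. The pads swing forward as they close: fully open they stand 13 mm farther back than shut.
Start: joints at [1.486, 0.501, -0.427, 1.55, 0.221, 1.138, -0.21], TCP at [0.222, -0.611, 0.253] pointing down, gripper open.
Joint ranges: [-2.88, 2.88], [-0.31, 2.03], [-1.54, 1.56], [0.2, 2.42], [-1.41, 4.55], [0.19, 2.02], [-2.57, 2.57]. Speed limits (rad/s): [2.57, 2.57, 3.14, 3.14, 3.14, 3.14, 3.14].

INTERFACE

Orientations are given as a rotation vector (axis times angle).
In Python, from rig import read_state, capture, close_job gives the robot as it stands.
- The arm moves only by the tool play_rows, never from a script. Its arguments are lists of equal length, an entry for each row: "twist": the turn, a rotation vector about the tool's x, y, z in rad, a list of three; "linear": the shift along the tool's x, y, z in mm, a list of three; "hand": the opening, from 0 (shut) to 1 (fully open). A call has 1 to 20 rows; each row is the pose to reach, as a shift and turn from the pose commanded when the call began, along the tool's axes at that moment; what a row does not reach only later rows make up. A row lasts 1/8 s, in which the tool goes at most 62.5 mm and 10.7 degrees, less where a joint would pass 70% of its speed; a pose out of reach is approached as far as the arm can. A call with a gripper value outside its range is refused whole. The fingers move at their own pace and stop on an object; "grip_force" is the grip in N (left out, the last holds). Time passes only in rows, so rows that repeat a pose let the fingers close. It gives the time, the measured TCP pose, the force, the opening and the grip force at its end, in the units of the state.
- read_state(): the state, without advancing time (a new reading comes with each control period).
- capture(name): name is "scene" or "top"; returns a dict with "img" (480x640x3 uint8, red, green, blue), "z_map" (480x640 float32, m along the optical axis (not along the pixel's ray), 0 where there is no reading), "vertical_fov" (degrees; the focal length in pixels is half the picture's height over the tangent of half this angle, whatever the lens; pixels are square), "cx", "cy" (the principal point, pixels), "pose" (4x4, takes a point from camera to world coordinates). Camera axes: x right, y up, looking along -z (the intrinsics and any distortion apply to the point x, -y, -z); pixel columns grow to the right and rows downward; lengths in m; the calibration is good to about 2 mm. A picture is of the moment at which its call begins.
- close_job(): hands the job in; it is judged then, once.
The state is a dict: "clock": time; "joint_positions": joint angles; "dq": joint speeds; "joint_torque": joint torques, N m; "ee_pos": TCP position; "eef_rot": TCP orientation; "force": force on the tool from outside, world axes, zero at the start; "moment": the same for the moment, N m; "width": finger opening in m; "finger_force": force on a finger pad.
Only numpy, scipy, OpenCV 4.12 (cv2) and the standard library are available. Lean on these libraries where they do the work, as an engineer would, in place of code of your own. Each camera call takes 0.05 s, during which the arm holds its last target. There are 200 camera calls.

## Working session

There is one attempt and no reset: what is moved stays moved. The work goes in short steps, Python scripts to look and compute and a tool call to move; the robot and the scene stay as the last step left them, time stands still between calls to the robot, and variables do not carry over. Pictures are saved under pics/ and viewed, at most 10 in all, crops included, and the job is handed in when it is done.

Besides the shell and the picture viewer there is one more tool, called as name(argument=value, ...), one argument or row to a line, values as JSON. play_rows: Moves the arm, as the interface text tells. Its arguments: {"type":"object","properties":{"twist":{"type":"array","items":{"type":"array","items":{"type":"number"}}},"linear":{"type":"array","items":{"type":"array","items":{"type":"number"}}},"hand":{"type":"array","items":{"type":"number"}},"grip_force":{"type":"number"}},"required":["twist","linear","hand"]}

```bash
ls; mkdir -p pics
python3 - <<'E'
from rig import *
import cv2,numpy as np
s=read_state();print(s)
for n in("scene","top"):
    c=capture(n);cv2.imwrite(f"pics/{n}0.png",c["img"][:,:,::-1]);np.savez(f"{n}0.npz",**c)
    print(n,c["vertical_fov"],c["cx"],c["cy"],c["pose"],[k for k in c])
E
```

```text
pics
{'clock': 0.0, 'joint_positions': array([ 1.48619659,  0.50184204, -0.426788  ,  1.55146102,  0.22077459,
        1.13830294, -0.21032612]), 'dq': array([ 1.74044996e-03,  1.83984431e-04,  2.23006016e-03,  3.31761170e-03,
       -1.46633884e-03,  1.78477855e-03, -7.00614377e-05]), 'joint_torque': array([ 4.34217181e-04, -5.69520307e+01, -5.81561744e+00, -2.80940831e+01,
        1.07433001e-02,  1.20619804e-02,  7.86397294e-06]), 'ee_pos': array([ 0.22127706, -0.61047515,  0.25225808]), 'eef_rot': array([-3.09228882e+00, -5.43263529e-01,  4.03023981e-04]), 'force': array([-0.16746929,  0.8225269 ,  0.16309827]), 'moment': array([-0.0654092 ,  0.03107863, -0.0138947 ]), 'finger_force': 0.0, 'width': 0.08491678340562527}
scene 44.022885730034936 314.69390227853796 239.23101968305903 [[-0.87815126  0.37533828 -0.29659997  0.19744899]
 [-0.47819918 -0.67154116  0.56600178  0.62139896]
 [ 0.01326305  0.63886904  0.76920117  0.97722606]
 [ 0.          0.          0.          1.        ]] ['img', 'z_map', 'vertical_fov', 'cx', 'cy', 'pose']
top 50.51708290143759 317.14754621382446 242.80573288739794 [[ 0.02131583  0.99259416 -0.11959295  0.46918882]
 [-0.99967431  0.02283961  0.01138506 -0.05571177]
 [ 0.0140322   0.11931132  0.99275773  1.00387891]
 [ 0.          0.          0.          1.        ]] ['img', 'z_map', 'vertical_fov', 'cx', 'cy', 'pose']
```

View pics/top0.png

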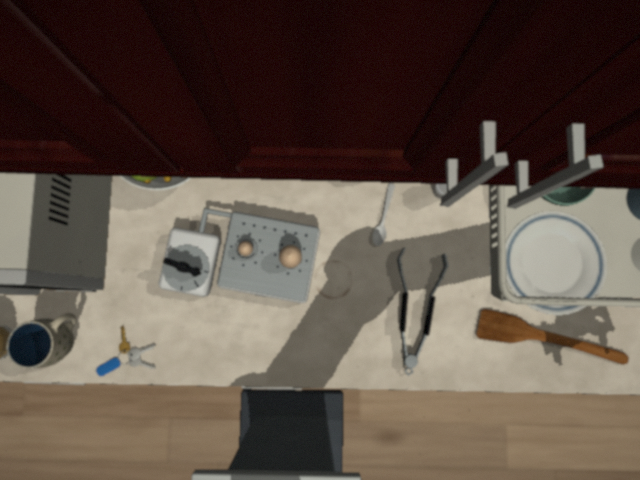

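View pics/scene0.png

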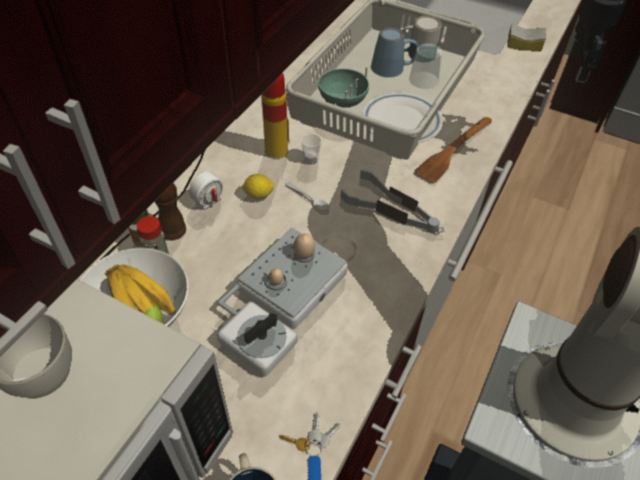

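The top view shows the valve at about (187,267) with its pointed end to the right (-y), the small egg at (246,249) and the large egg at (289,257). The tongs' hub is at (411,362), with jaw tips near (400,252) and (443,258). Next I'll make point clouds and fit these objects.

```bash
cat > h.py <<'E'
import numpy as np,cv2
def cloud(c):
    z=c["z_map"];h,w=z.shape
    f=h/2/np.tan(np.radians(float(c["vertical_fov"]))/2)
    v,u=np.mgrid[:h,:w]
    p=np.stack([(u-c["cx"])*z/f,-(v-c["cy"])*z/f,-z],-1)
    T=c["pose"];P=p@T[:3,:3].T+T[:3,3];P[z==0]=np.nan
    return P
E
python3 - <<'E'
from h import *
for n in("top","scene"):
    c=dict(np.load(n+"0.npz"));P=cloud(c)
    px=dict(top=[(130,250),(340,340),(460,330),(150,370),(187,267),(246,249),(289,257),(411,362),(403,310),(429,315),(400,255),(443,260),(227,290),(300,295),(312,232),(230,215),(195,235)],
     scene=[(380,260),(440,350),(262,328),(276,275),(304,245),(433,226),(345,195),(365,177),(300,232),(343,262),(245,340)])[n]
    print(n)
    for u,v in px: print((u,v),P[v,u].round(4))
    # table flatness
    m=np.abs(P[...,2])<.012
    A=np.c_[P[m][:,:2],np.ones(m.sum())];k=np.linalg.lstsq(A,P[m][:,2],rcond=None)[0];print("plane",k,m.sum())
E
```

```text
top
(130, 250) [0.5671 0.3013 0.0017]
(340, 340) [ 4.009e-01 -1.157e-01  3.000e-04]
(460, 330) [ 0.4249 -0.3498  0.0014]
(150, 370) [ 0.3366  0.2488 -0.0007]
(187, 267) [0.5305 0.1673 0.0856]
(246, 249) [0.5656 0.0626 0.0846]
(289, 257) [ 0.5508 -0.0168  0.1076]
(411, 362) [ 0.3643 -0.2491  0.025 ]
(403, 310) [ 0.4615 -0.233   0.03  ]
(429, 315) [ 0.4532 -0.2818  0.033 ]
(400, 255) [ 0.5668 -0.2275  0.0274]
(443, 260) [ 0.5605 -0.3153  0.0103]
(227, 290) [ 0.4929  0.1081 -0.0033]
(300, 295) [ 0.4853 -0.0368  0.0513]
(312, 232) [ 0.6044 -0.0565  0.0507]
(230, 215) [0.6358 0.102  0.0363]
(195, 235) [0.5943 0.1652 0.0449]
plane [-0.00032557 -0.00143769  0.00054716] 85997
scene
(380, 260) [ 0.4288 -0.1154 -0.001 ]
(440, 350) [ 0.2862 -0.5442 -0.9286]
(262, 328) [0.5258 0.1851 0.0844]
(276, 275) [0.5638 0.0746 0.0829]
(304, 245) [ 0.5465 -0.0013  0.1005]
(433, 226) [ 0.3623 -0.2366  0.0228]
(345, 195) [ 0.5671 -0.2248  0.0247]
(365, 177) [ 0.5581 -0.3119  0.0105]
(300, 232) [ 0.6113 -0.0993  0.001 ]
(343, 262) [ 0.4791 -0.0384  0.0479]
(245, 340) [0.5444 0.2126 0.0694]
plane [-0.00214096  0.00051057  0.00033604] 86091
```

```bash
cat > fit.py <<'E'
from h import *
from scipy.optimize import least_squares
def sel(P,z0,z1,x0,x1,y0,y1):
    m=(P[...,2]>z0)&(P[...,2]<z1)&(P[...,0]>x0)&(P[...,0]<x1)&(P[...,1]>y0)&(P[...,1]<y1);return P[m]
def rect(Q):
    (c,s,a)=cv2.minAreaRect((Q[:,:2]*1000).astype(np.float32));return np.round(c,1),np.round(s,1),round(a,1)
def egg(Q,r,c0):  # spheroid upper: fit xy with profile radius unknown-> sphere fit
    f=lambda p:np.linalg.norm(Q-p[:3],axis=1)-p[3]
    s=least_squares(f,[*c0,r],loss="soft_l1",f_scale=.001);return s.x.round(4),len(Q)
E
python3 - <<'E'
from fit import *
for n in("top","scene"):
    P=cloud(dict(np.load(n+"0.npz")));print(n)
    Q=sel(P,.042,.062,.45,.66,-.08,.115);print("tray",rect(Q),len(Q))
    Q=sel(P,.040,.056,.45,.66,.118,.24);print("block",rect(Q),len(Q))
    Q=sel(P,.078,.092,.45,.66,.12,.24);print("lever",rect(Q),len(Q),Q.mean(0))
    print("egg",egg(sel(P,.075,.12,.45,.66,-.06,.03),.022,[.55,-.017,.08]))
    print("small",egg(sel(P,.066,.10,.45,.66,.035,.1),.014,[.565,.065,.07]))
    for nm,y0,y1,x0,x1 in(("gripL",-.26,-.2,.42,.50),("gripR",-.33,-.26,.42,.50),):
        Q=sel(P,.028,.045,x0,x1,y0,y1);print(nm,rect(Q),len(Q))
    Q=sel(P,.018,.03,.33,.39,-.28,-.22);print("hub",rect(Q),len(Q))
    for nm,y0,y1 in(("jawL",-.26,-.19),("jawR",-.35,-.27)):
        Q=sel(P,.010,.035,.51,.60,y0,y1);print(nm,rect(Q),len(Q))
c=np.load("top0.npz");im=c["img"]
a=cv2.resize(im[220:310,150:330],None,fx=4.4,fy=4.4,interpolation=2)
b=cv2.resize(im[235:385,380:460],None,fx=3,fy=3,interpolation=2)
o=np.zeros((600,800,3),np.uint8);o[:396,:792]=a;o2=np.rot90(b)
cv2.imwrite("pics/c1.png",a[:,:,::-1])
E
```

```text
top
tray (array([557. ,  24.9]), array([170.8, 146.9]), 80.5) 6122
block (array([561.3, 177.2]), array([159.7, 111.1]), 3.5) 2634
lever (array([532.8, 179. ]), array([69.3, 18.5]), 68.3) 285 [0.5323973  0.17792674 0.08385069]
egg (array([ 0.5558, -0.0178,  0.0851,  0.0197]), 421)
small (array([0.5698, 0.0661, 0.0727, 0.0128]), 174)
gripL (array([ 459.1, -236.4]), array([ 8.1, 74.1]), 85.6) 157
gripR (array([ 455.1, -285.5]), array([ 8.3, 70. ]), 79.9) 156
hub (array([ 369.2, -251.9]), array([32. , 40.7]), 87.9) 194
jawL (array([ 547.4, -232.4]), array([72.6, 13. ]), 1.9) 129
jawR (array([ 540.7, -312.4]), array([13.1, 64.7]), 76.8) 138
scene
tray (array([557. ,  28.4]), array([171.4, 146.5]), 80.3) 4498
block (array([560.4, 169.6]), array([113. , 156.9]), 84.8) 2328
lever (array([531.7, 181.3]), array([70.7, 19.9]), 73.8) 278 [0.53174047 0.18192174 0.0825272 ]
egg (array([ 0.5561, -0.0166,  0.0826,  0.0205]), 363)
small (array([0.5694, 0.068 , 0.0718, 0.0127]), 161)
gripL (array([ 457. , -233.3]), array([12.4, 74.2]), 86.2) 104
gripR (array([ 454.7, -282.7]), array([12.4, 69. ]), 81.5) 102
hub (array([ 372.3, -249.5]), array([31.5, 36.3]), 87.5) 128
jawL (array([ 547. , -230.6]), array([71.3, 16.7]), 3.0) 167
jawR (array([ 540.9, -310.4]), array([14. , 65.3]), 77.1) 133
```

View pics/c1.png

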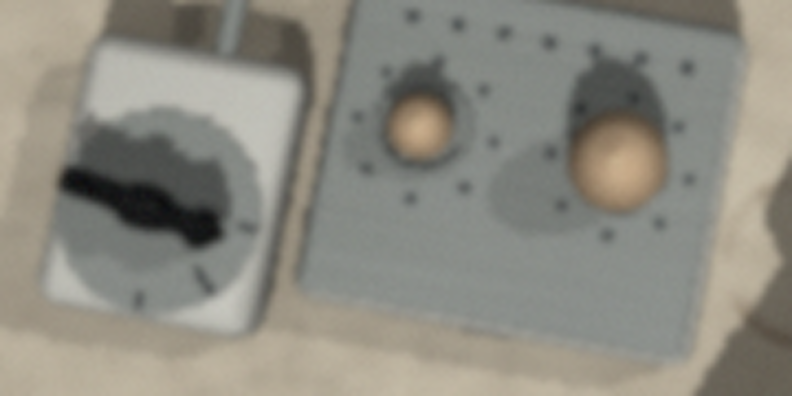

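The crop shows the lever pointing right and slightly down. Its ribs are at (138,300), (205,280, the long one) and (248,228), and the lever is near the 90° rib. I'll refine the poses and work out the moves.

```bash
cat >> fit.py <<'E'
def planepix(c,m,z):
    h=480;f=h/2/np.tan(np.radians(float(c["vertical_fov"]))/2);v,u=np.nonzero(m)
    d=np.stack([(u-c["cx"])/f,-(v-c["cy"])/f,-np.ones(len(u))],-1)@c["pose"][:3,:3].T;o=c["pose"][:3,3]
    return (o+d*((z-o[2])/d[:,2])[:,None])[:,:2]
def lever(c,ax=(.5327,.1796)):
    P=cloud(c);g=c["img"].max(-1)
    m=(g<45)&(np.hypot(P[...,0]-ax[0],P[...,1]-ax[1])<.06)&(P[...,2]>.03)
    X=planepix(c,m,.084);mu=X.mean(0);w,V=np.linalg.eigh(np.cov((X-mu).T));a=np.arctan2(V[1,1],V[0,1])
    t=(a-np.pi+.166)%np.pi
    return mu.round(4),round(np.degrees(a),1),"lever deg",round(np.degrees(t),1),m.sum(),np.sqrt(w).round(4)
from scipy.spatial.transform import Rotation as R
def go(s,pos,head):
    r=R.from_rotvec(s["eef_rot"]);x=np.array([np.cos(head),np.sin(head),0]);z=np.array([0,0,-1.])
    t=R.from_matrix(np.stack([x,np.cross(z,x),z],-1))
    print("lin",(r.inv().apply(np.array(pos)-s["ee_pos"])*1000).round(1),"tw",(r.inv()*t).as_rotvec().round(3))
E
python3 - <<'E'
from fit import *
from rig import read_state
for n in("top","scene"): print(lever(dict(np.load(n+"0.npz"))))
s=read_state()
for h in(1.3,):go(s,[.5327,.1796,.25],h)
E
```

```text
(array([0.5316, 0.1757]), np.float64(71.3), 'lever deg', np.float64(80.8), np.int64(229), array([0.0036, 0.0177]))
(array([0.5279, 0.1876]), np.float64(73.3), 'lever deg', np.float64(82.8), np.int64(358), array([0.006 , 0.0185]))
lin [ 562.1 -636.7    3.5] tw [-0.002 -0.001 -0.952]
```

play_rows(
  twist=[
    [0,0,-0.9],
    [0,0,-0.91],
    [0,0,-0.92],
    [0,0,-0.92],
    [0,0,-0.92],
    [0,0,-0.92],
    [0,0,-0.92],
    [0,0,-0.92],
    [0,0,-0.92],
    [0,0,-0.92],
    [0,0,-0.92],
    [0,0,-0.92],
    [0,0,-0.92],
    [0,0,-0.92],
    [0,0,-0.92],
    [0,0,-0.92],
    [0,0,-0.92],
    [0,0,-0.92],
  ],
  linear=[
    [562,-637,3],
    [562,-637,3],
    [562,-637,3],
    [562,-637,3],
    [562,-637,3],
    [562,-637,3],
    [562,-637,3],
    [562,-637,3],
    [562,-637,3],
    [562,-637,3],
    [562,-637,3],
    [562,-637,3],
    [562,-637,3],
    [562,-637,3],
    [562,-637,3],
    [562,-637,3],
    [562,-637,3],
    [562,-637,3],
  ],
  hand=[1,1,1,1,1,1,1,1,1,1,1,1,1,1,1,1,1,1],
  grip_force=25,
)

```text
clock: 2.35
ee_pos: [0.5329, 0.1778, 0.2504]
eef_rot: [2.533, 1.857, -0.001]
force: [-0.1, 1.0, -0.0]
width: 0.0852
finger_force: 0.0
```

Run:
```python
from fit import *
from rig import read_state
s=read_state();print(s["clock"],s["joint_positions"].round(2),s["ee_pos"].round(4),s["force"].round(1))
go(s,[.5327,.1796,.079],1.27);go(s,[.5327,.1796,.25],1.27)
```

```text
2.35 [ 0.36  0.47 -0.95  1.77  0.42  1.12 -1.03] [0.5329 0.1778 0.2504] [-0.1  1.  -0. ]
lin [  1.8  -0.8 171.4] tw [ 0.     0.001 -0.004]
lin [ 1.7 -0.7  0.4] tw [ 0.     0.001 -0.004]
```

play_rows(
  twist=[
    [0,0,0],
    [0,0,0],
    [0,0,0],
    [0,0,0],
    [0,0,0],
    [0,0,0],
    [0,0,0],
    [0,0,0],
    [0,0,0],
    [0,0,0],
    [0,0,0],
    [0,0,0],
    [0,0,0],
    [0,0,0],
    [0,0,0],
  ],
  linear=[
    [1,0,30],
    [2,-1,70],
    [2,-1,110],
    [2,-1,140],
    [2,-1,160],
    [2,-1,171],
    [2,-1,171],
    [2,-1,171],
    [2,-1,171],
    [2,-1,171],
    [2,-1,171],
    [2,-1,171],
    [2,-1,171],
    [2,-1,171],
    [2,-1,171],
  ],
  hand=[0.6,0.6,0.6,0.6,0.6,0.6,0.6,0.4,0.25,0.15,0.1,0.05,0.05,0.05,0.05],
  grip_force=30,
)

```text
clock: 4.22
ee_pos: [0.5336, 0.1816, 0.0803]
eef_rot: [2.531, 1.86, 0.003]
force: [0.1, -1.6, 5.4]
width: 0.0152
finger_force: 29.5
```

Run:
```python
from fit import *
from rig import *
s=read_state();print(s["clock"],s["ee_pos"].round(4),s["force"].round(1),s["moment"].round(2))
c=capture("scene");cv2.imwrite("pics/s2.png",cv2.resize(c["img"][250:420,170:370],None,fx=3,fy=3)[:,:,::-1])
go(s,[.5327,.1796,.079],np.pi/4-.166)
```

```text
4.225 [0.5336 0.1816 0.0803] [ 0.1 -1.6  5.4] [-0.29 -0.19 -0.01]
lin [-2.2 -0.2  1.3] tw [ 0.002 -0.001  0.648]
```

View pics/s2.png

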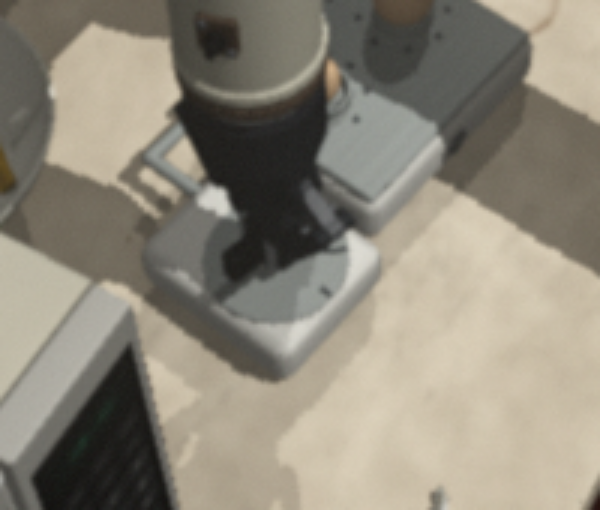

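play_rows(
  twist=[
    [0,0,0.08],
    [0,0,0.16],
    [0,0,0.24],
    [0,0,0.32],
    [0,0,0.4],
    [0,0,0.48],
    [0,0,0.56],
    [0,0,0.64],
    [0,0,0.65],
    [0,0,0.65],
    [0,0,0.65],
    [0,0,0.65],
    [0,0,0.65],
    [0,0,0.65],
  ],
  linear=[
    [0,0,0],
    [0,0,0],
    [-1,0,0],
    [-1,0,0],
    [-1,0,0],
    [-1,0,0],
    [-1,0,0],
    [-1,0,0],
    [-1,0,0],
    [-1,0,0],
    [-1,0,0],
    [-1,0,0],
    [-1,0,0],
    [-1,0,0],
  ],
  hand=[0.05,0.05,0.05,0.05,0.05,0.05,0.05,0.05,0.05,0.05,0.2,0.4,0.5,0.5],
)

```text
clock: 6.02
ee_pos: [0.5315, 0.1806, 0.079]
eef_rot: [-2.993, -0.956, 0.002]
force: [0.0, -1.3, 0.5]
width: 0.0425
finger_force: 0.0
```

play_rows(
  twist=[
    [0,0,0],
    [0,0,0],
    [0,0,0],
    [0,0,0],
    [0,0,0],
    [0,0,0],
    [0,0,0],
    [0,0,0],
  ],
  linear=[
    [0,0,-25],
    [0,0,-70],
    [0,0,-120],
    [-60,0,-170],
    [-120,0,-170],
    [-180,0,-170],
    [-240,0,-170],
    [-240,0,-170],
  ],
  hand=[0.5,0.5,0.5,0.5,0.5,0.5,0.5,0.5],
)

```text
clock: 7.02
ee_pos: [0.3326, 0.0387, 0.2487]
eef_rot: [2.991, 0.946, -0.004]
force: [0.3, -0.1, 1.0]
width: 0.0428
finger_force: 0.0
```

Run:
```python
from fit import *
from rig import *
s=read_state();print(s["clock"],s["ee_pos"].round(4),s["eef_rot"].round(3),s["force"].round(1),s["moment"].round(2))
a=capture("top");b=capture("scene");print(lever(a),lever(b))
A=cv2.resize(a["img"][220:310,150:230],None,fx=5,fy=5,interpolation=2);B=cv2.resize(b["img"][295:385,210:290],None,fx=5,fy=5,interpolation=2)
cv2.imwrite("pics/v3.png",np.hstack([A,B])[:,:,::-1])
```

```text
7.025 [0.3326 0.0387 0.2487] [ 2.991  0.946 -0.004] [ 0.3 -0.1  1. ] [ 0.01 -0.    0.01]
(array([0.5314, 0.1756]), np.float64(-135.8), 'lever deg', np.float64(53.7), np.int64(273), array([0.0041, 0.0184])) (array([0.5269, 0.1865]), np.float64(-135.2), 'lever deg', np.float64(54.3), np.int64(404), array([0.0068, 0.0182]))
```

View pics/v3.png

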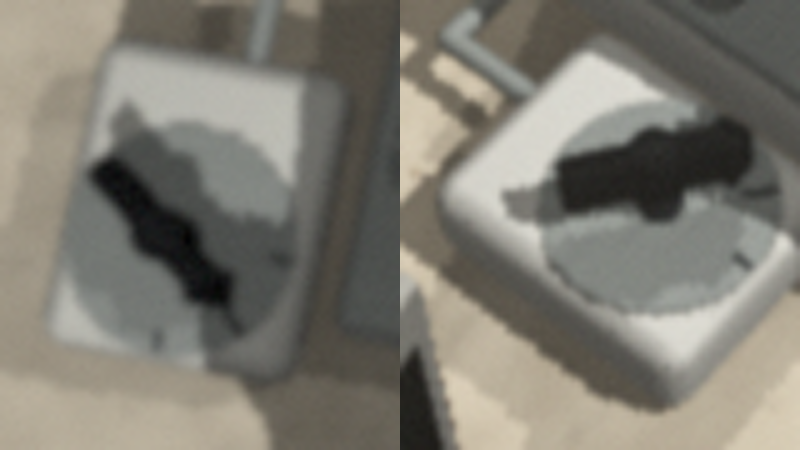

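The crops show the lever short of the long rib, at about 54° in both cameras. The pads rest on its round hub, so they have about 9° of play. I'll regrip and turn it 9° further.

Run:
```python
from fit import *
from rig import *
s=read_state();go(s,[.532,.180,.249],np.pi/4-.166-.07);go(s,[.532,.180,.079],np.pi/4-.166-.07)
```

```text
lin [240.   -0.5   0.7] tw [ 0.003 -0.     0.067]
lin [240.   -0.9 170.7] tw [ 0.003 -0.     0.067]
```

play_rows(
  twist=[
    [0,0,0.02],
    [0,0,0.04],
    [0,0,0.06],
    [0,0,0.06],
    [0,0,0.06],
    [0,0,0.06],
    [0,0,0.06],
    [0,0,0.06],
    [0,0,0.06],
    [0,0,0.06],
    [0,0,0.06],
    [0,0,0.06],
    [0,0,0.06],
    [0,0,0.1],
    [0,0,0.13],
    [0,0,0.155],
    [0,0,0.155],
    [0,0,0.155],
    [0,0,0.155],
    [0,0,0.155],
  ],
  linear=[
    [60,0,0],
    [120,0,0],
    [180,0,0],
    [240,0,1],
    [240,0,50],
    [240,-1,100],
    [240,-1,140],
    [240,-1,160],
    [240,-1,171],
    [240,-1,171],
    [240,-1,171],
    [240,-1,171],
    [240,-1,171],
    [240,-1,171],
    [240,-1,171],
    [240,-1,171],
    [240,-1,171],
    [240,-1,171],
    [240,-1,171],
    [240,-1,171],
  ],
  hand=[0.5,0.5,0.5,0.5,0.5,0.5,0.5,0.5,0.5,0.3,0.15,0.05,0.05,0.05,0.05,0.05,0.05,0.05,0.3,0.5],
)

```text
clock: 9.62
ee_pos: [0.5318, 0.1822, 0.0794]
eef_rot: [-3.057, -0.721, -0.002]
force: [0.4, 0.5, 0.0]
width: 0.0425
finger_force: 0.0
```

play_rows(
  twist=[
    [0,0,0],
    [0,0,0],
    [0,0,0],
    [0,0,0],
    [0,0,0],
    [0,0,0],
    [0,0,0],
    [0,0,0],
    [0,0,0],
  ],
  linear=[
    [0,0,0],
    [0,0,-25],
    [0,0,-70],
    [0,0,-120],
    [-60,0,-170],
    [-120,0,-170],
    [-180,0,-170],
    [-240,0,-170],
    [-240,0,-170],
  ],
  hand=[0.5,0.5,0.5,0.5,0.5,0.5,0.5,0.5,0.5],
)

```text
clock: 10.75
ee_pos: [0.3132, 0.0714, 0.2482]
eef_rot: [3.049, 0.713, 0.0]
force: [0.1, -0.7, 1.0]
width: 0.0427
finger_force: 0.0
```

Run:
```python
from fit import *
from rig import *
s=read_state();print(s["clock"],s["ee_pos"].round(4),s["eef_rot"].round(3),s["force"].round(1),s["moment"].round(2))
a=capture("top");b=capture("scene");print(lever(a),lever(b))
A=cv2.resize(a["img"][220:310,150:230],None,fx=5,fy=5,interpolation=2);B=cv2.resize(b["img"][295:385,210:290],None,fx=5,fy=5,interpolation=2)
cv2.imwrite("pics/v4.png",np.hstack([A,B])[:,:,::-1])
P=cloud(b);Q=P[150:250,330:450]
```

```text
10.75 [0.3132 0.0714 0.2482] [3.049 0.713 0.   ] [ 0.1 -0.7  1. ] [-0.02 -0.04  0.06]
(array([0.5309, 0.1751]), np.float64(-143.4), 'lever deg', np.float64(46.1), np.int64(284), array([0.0043, 0.0184])) (array([0.5269, 0.1862]), np.float64(-143.2), 'lever deg', np.float64(46.3), np.int64(409), array([0.0068, 0.0182]))
```

View pics/v4.png

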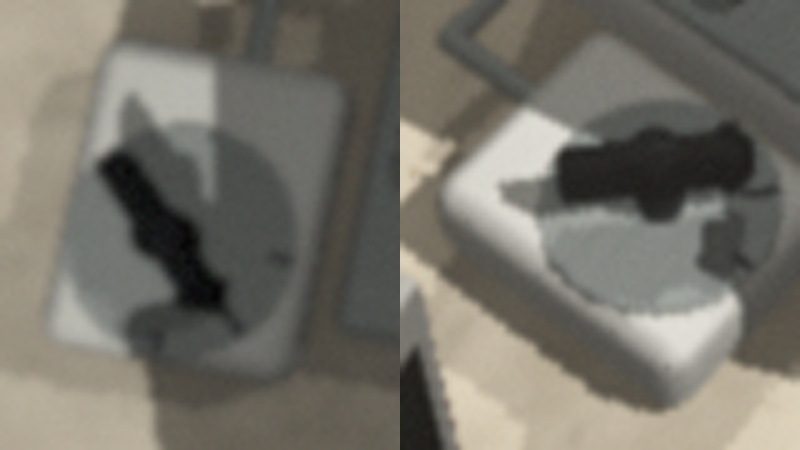

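The lever is now at about 46° by both cameras, with its pointer along the long rib, and I've let go of it. Next is the tongs.

Run:
```python
from fit import *
from rig import *
s=read_state();go(s,[.4565,-.2595,.25],-.11)
```

```text
lin [-23.3 360.3   0.7] tw [ 0.005 -0.003  0.571]
```

play_rows(
  twist=[
    [0,0,0.15],
    [0,0,0.3],
    [0,0,0.45],
    [0,0,0.57],
    [0,0,0.57],
    [0,0,0.57],
    [0,0,0.57],
    [0,0,0.57],
    [0,0,0.57],
  ],
  linear=[
    [-5,60,0],
    [-8,120,0],
    [-12,180,0],
    [-16,240,0],
    [-20,300,0],
    [-23,345,0],
    [-23,360,0],
    [-23,360,0],
    [-23,360,0],
  ],
  hand=[0.8,1,1,1,1,1,1,1,1],
)

```text
clock: 11.98
ee_pos: [0.4573, -0.2559, 0.2476]
eef_rot: [-3.135, 0.164, 0.002]
force: [-0.1, 0.4, 0.1]
width: 0.0851
finger_force: 0.0
```

Run:
```python
from fit import *
from rig import *
s=read_state();print(s["width"]);go(s,[.4565,-.2595,.024],-.11)
b=capture("scene");P=cloud(b)
for nm,y0,y1 in(("gripL",-.26,-.2),("gripR",-.33,-.26)):
    Q=sel(P,.028,.045,.42,.5,y0,y1);print(nm,rect(Q) if len(Q)>3 else 0,len(Q))
```

```text
0.0850915297773645
lin [-2.000e-01  4.100e+00  2.236e+02] tw [-0.002  0.001  0.006]
gripL (array([ 457.4, -234.5]), array([11.6, 73.9]), 84.5) 107
gripR (array([ 455.3, -282.6]), array([11.9, 69.2]), 81.1) 94
```

play_rows(
  twist=[
    [0,0,0],
    [0,0,0],
    [0,0,0],
    [0,0,0],
    [0,0,0],
    [0,0,0],
    [0,0,0],
  ],
  linear=[
    [0,1,50],
    [0,1,100],
    [0,1,140],
    [0,1,165],
    [0,1,180],
    [0,1,180],
    [0,1,180],
  ],
  hand=[1,1,1,1,1,1,1],
)

```text
clock: 12.9
ee_pos: [0.4577, -0.2593, 0.0695]
eef_rot: [3.136, -0.168, 0.003]
force: [0.8, 0.4, -0.1]
width: 0.085
finger_force: 0.0
```

Run:
```python
from fit import *
from rig import *
s=read_state();print(s["ee_pos"]);go(s,[.4565,-.2595,.024],-.11)
b=capture("scene");cv2.imwrite("pics/t5.png",cv2.resize(b["img"][130:260,310:470],None,fx=4,fy=4)[:,:,::-1])
```

```text
[ 0.4577377  -0.25927126  0.06952024]
lin [-1.3  0.3 45.5] tw [ 0.001 -0.002  0.003]
```

View pics/t5.png

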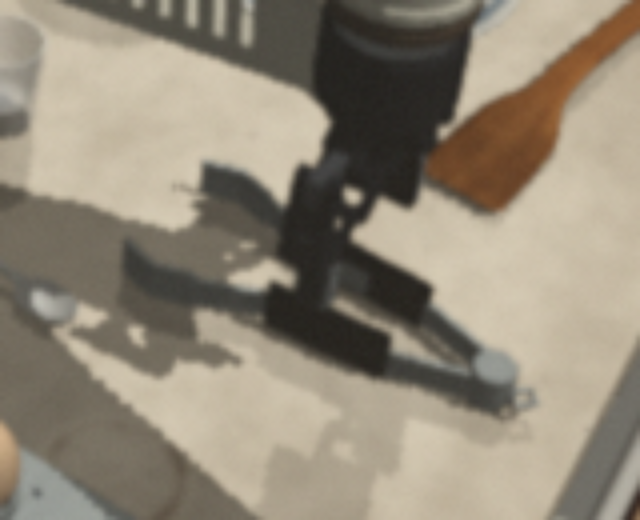

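The fingers stand above the handle grips, one on either side, with the handles clear between them once the view angle is allowed for. I'll go down and squeeze to about 51 mm.

play_rows(
  twist=[
    [0,0,0],
    [0,0,0],
    [0,0,0],
    [0,0,0],
    [0,0,0],
    [0,0,0],
    [0,0,0],
    [0,0,0],
    [0,0,0],
    [0,0,0],
  ],
  linear=[
    [-1,0,15],
    [-1,0,30],
    [-1,0,41],
    [-1,0,46],
    [-1,0,46],
    [-1,0,46],
    [-1,0,46],
    [-1,0,46],
    [-1,0,46],
    [-1,0,46],
  ],
  hand=[1,1,1,1,1,0.85,0.75,0.65,0.6,0.6],
  grip_force=30,
)

```text
clock: 14.2
ee_pos: [0.4567, -0.2596, 0.0235]
eef_rot: [3.136, -0.169, 0.003]
force: [-0.8, 0.0, 7.0]
width: 0.0513
finger_force: 9.3
```

play_rows(
  twist=[
    [0,0,0],
    [0,0,0],
    [0,0,0],
    [0,0,0],
    [0,0,0],
    [0,0,0],
    [0,0,0],
    [0,0,0],
  ],
  linear=[
    [0,0,-8],
    [0,0,-20],
    [0,0,-40],
    [0,0,-70],
    [0,0,-110],
    [0,0,-140],
    [0,0,-155],
    [0,0,-155],
  ],
  hand=[0.6,0.6,0.6,0.6,0.6,0.6,0.6,0.6],
)

```text
clock: 15.2
ee_pos: [0.4563, -0.2594, 0.1785]
eef_rot: [3.135, -0.169, 0.003]
force: [0.6, -0.7, -0.9]
width: 0.0514
finger_force: 6.9
```

```bash
cat >> fit.py <<'E'
def tongs(P,s,zlo=.10):
    # points in tongs frame (origin at TCP xy, x along tool)
    r=R.from_rotvec(s["eef_rot"]).as_matrix();h=np.arctan2(r[1,0],r[0,0])
    D=P-s["ee_pos"];X=D[...,0]*np.cos(h)+D[...,1]*np.sin(h);Y=-D[...,0]*np.sin(h)+D[...,1]*np.cos(h);Z=D[...,2]
    zt=np.abs(Z+.02)<.035
    for nm,x0,x1 in(("hub",-.12,-.07),("grips",-.03,.035),("jaw",.075,.135)):
        m=zt&(X>x0)&(X<x1)&(np.abs(Y)<.07)
        for sg in(1,-1):
            k=m&(Y*sg>0)
            if k.sum()>5:print(nm,sg,k.sum(),"X",np.percentile(X[k],[2,98]).round(4),"Y",np.percentile(Y[k],[5,50,95]).round(4),"Z",np.percentile(Z[k],[5,50,95]).round(4))
E
python3 - <<'E'
from fit import *
from rig import *
s=read_state();print(s["clock"],s["ee_pos"],s["width"],s["finger_force"],s["force"].round(1))
b=capture("scene");tongs(cloud(b),s);a=capture("top");print();tongs(cloud(a),s)
cv2.imwrite("pics/t6.png",np.hstack([cv2.resize(b["img"][80:260,310:470],None,fx=2.5,fy=2.5),cv2.resize(a["img"][220:400,370:510],None,fx=2.5,fy=2.5)])[:,:,::-1])
go(s,[.457,-.001,.177],-.166)
E
```

```text
15.2 [ 0.45631946 -0.25943922  0.17852492] 0.0513876174264233 6.936454921960831 [ 0.6 -0.7 -0.9]
hub 1 249 X [-0.1152 -0.0712] Y [0.002  0.0123 0.0173] Z [-0.0206 -0.008   0.0023]
hub -1 64 X [-0.1136 -0.0704] Y [-0.0102 -0.0051 -0.0007] Z [-0.0154 -0.0021  0.0025]
grips 1 346 X [-0.0292  0.0338] Y [0.0238 0.0275 0.0404] Z [-0.0203 -0.0051  0.0097]
grips -1 240 X [-0.0288  0.0154] Y [-0.0257 -0.0179 -0.0147] Z [-0.0207 -0.0031  0.0116]
jaw 1 219 X [0.0756 0.1228] Y [0.0342 0.039  0.0431] Z [-0.023  -0.0093  0.002 ]
jaw -1 217 X [0.0762 0.1212] Y [-0.0407 -0.0367 -0.0325] Z [-0.0222 -0.0096  0.002 ]

hub 1 233 X [-0.1167 -0.0715] Y [0.0007 0.0086 0.0147] Z [-0.0154 -0.0003  0.0036]
hub -1 138 X [-0.1141 -0.0711] Y [-0.0104 -0.0054 -0.0007] Z [-0.0139  0.0003  0.0035]
grips 1 172 X [-0.0291  0.0336] Y [0.0204 0.0256 0.0265] Z [-0.0186  0.0065  0.0112]
jaw 1 155 X [0.0764 0.1227] Y [0.0333 0.0377 0.0416] Z [-0.0201 -0.001   0.0033]
jaw -1 191 X [0.0763 0.1211] Y [-0.0418 -0.0377 -0.0344] Z [-0.0209 -0.0043  0.0032]
lin [ -27.  -257.     1.1] tw [ 0.001 -0.002  0.059]
```

View pics/t6.png

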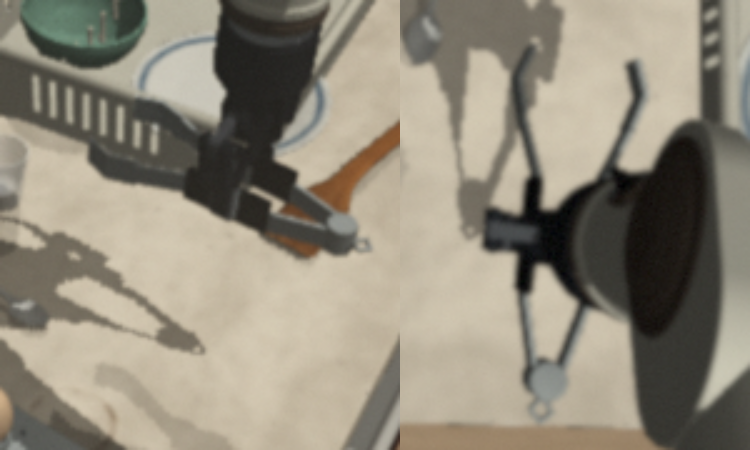

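The tongs are held level. The jaw middle is 99.5 mm ahead of the TCP and the jaw undersides are 23 mm below it. Now over to the large egg.

play_rows(
  twist=[
    [0,0,0.01],
    [0,0,0.02],
    [0,0,0.03],
    [0,0,0.04],
    [0,0,0.05],
    [0,0,0.06],
    [0,0,0.06],
    [0,0,0.06],
    [0,0,0.06],
    [0,0,0.06],
    [0,0,0.06],
  ],
  linear=[
    [-1,-15,0],
    [-4,-45,0],
    [-8,-85,0],
    [-13,-130,0],
    [-18,-175,0],
    [-22,-215,0],
    [-25,-243,0],
    [-26,-255,0],
    [-26,-257,0],
    [-26,-257,0],
    [-26,-257,0],
  ],
  hand=[0.6,0.6,0.6,0.6,0.6,0.6,0.6,0.6,0.6,0.6,0.6],
)

```text
clock: 16.68
ee_pos: [0.4575, -0.002, 0.1771]
eef_rot: [3.13, -0.266, -0.0]
force: [0.9, 0.4, -0.9]
width: 0.0514
finger_force: 6.9
```

Run:
```python
from fit import *
from rig import *
s=read_state();print(s["clock"],s["ee_pos"],s["width"],s["finger_force"])
b=capture("scene");a=capture("top");tongs(cloud(b),s);print();tongs(cloud(a),s)
for c in(a,b):
  P=cloud(c);Q=sel(P,.075,.125,.51,.6,-.05,.015);Q=Q[np.hypot(Q[:,0]-.556,Q[:,1]+.017)<.024];print("egg",egg(Q,.022,[.556,-.017,.083]))
go(s,[.458,-.0008,.085],-.166)
```

```text
16.675 [ 0.45747221 -0.00197065  0.17713986] 0.051373789402434186 6.937229186296463
hub 1 295 X [-0.1156 -0.0713] Y [0.0016 0.0121 0.0164] Z [-0.0201 -0.0059  0.0026]
hub -1 82 X [-0.1137 -0.0703] Y [-0.0093 -0.005  -0.0004] Z [-0.0135 -0.0011  0.0028]
grips 1 253 X [-0.0293  0.0286] Y [0.0229 0.0275 0.0404] Z [-0.0202 -0.0031  0.01  ]
grips -1 296 X [-0.0293  0.0127] Y [-0.0258 -0.018  -0.016 ] Z [-0.0212 -0.001   0.0116]
jaw 1 221 X [0.0776 0.1231] Y [0.0348 0.039  0.0429] Z [-0.0217 -0.008   0.0025]
jaw -1 225 X [0.077  0.1224] Y [-0.0407 -0.0366 -0.0331] Z [-0.0225 -0.0089  0.0021]

jaw 1 124 X [0.0772 0.1231] Y [0.0315 0.0357 0.0398] Z [-0.0185  0.0011  0.0046]
jaw -1 90 X [0.076  0.1217] Y [-0.0434 -0.0393 -0.0353] Z [-0.014   0.0023  0.0051]
egg (array([ 0.5558, -0.0177,  0.0851,  0.0197]), 378)
egg (array([ 0.5556, -0.0163,  0.0823,  0.0203]), 330)
lin [ 0.3 -1.3 92.1] tw [ 0.     0.    -0.003]
```

play_rows(
  twist=[
    [0,0,0],
    [0,0,0],
    [0,0,0],
    [0,0,0],
    [0,0,0],
    [0,0,0],
    [0,0,0],
    [0,0,0],
    [0,0,0],
    [0,0,0],
    [0,0,0],
  ],
  linear=[
    [0,-1,5],
    [0,-2,14],
    [0,-2,26],
    [0,-2,40],
    [0,-2,54],
    [0,-2,68],
    [0,-2,80],
    [0,-2,88],
    [0,-2,92],
    [0,-2,92],
    [0,-2,92],
  ],
  hand=[0.6,0.6,0.6,0.6,0.6,0.6,0.6,0.6,0.6,0.6,0.6],
)

```text
clock: 18.15
ee_pos: [0.4582, 0.0013, 0.0857]
eef_rot: [3.131, -0.262, 0.001]
force: [0.1, 0.1, -0.5]
width: 0.0512
finger_force: 6.9
```

Run:
```python
from fit import *
from rig import *
s=read_state();print(s["clock"],s["ee_pos"],s["width"],s["finger_force"],s["force"].round(1))
b=capture("scene");a=capture("top")
cv2.imwrite("pics/e7.png",np.hstack([cv2.resize(b["img"][190:340,220:420],None,fx=2,fy=2),cv2.resize(a["img"][210:360,220:400],None,fx=2,fy=2)])[:,:,::-1])
```

```text
18.15 [0.45818666 0.00126772 0.08567291] 0.0511708888604401 6.941301673650742 [ 0.1  0.1 -0.5]
```

View pics/e7.png

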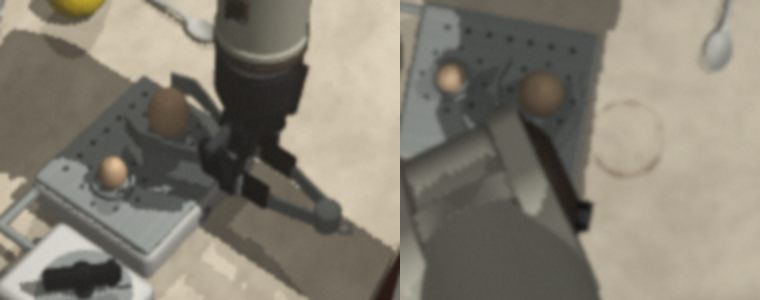

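The jaws are round the egg in both views, and the small egg is clear. I'll close them slowly.

play_rows(
  twist=[
    [0,0,0],
    [0,0,0],
    [0,0,0],
    [0,0,0],
    [0,0,0],
    [0,0,0],
    [0,0,0],
    [0,0,0],
    [0,0,0],
    [0,0,0],
    [0,0,0],
    [0,0,0],
  ],
  linear=[
    [0,0,0],
    [0,0,0],
    [0,0,0],
    [0,0,0],
    [0,0,0],
    [0,0,0],
    [0,0,0],
    [0,0,0],
    [0,0,0],
    [0,0,0],
    [0,0,0],
    [0,0,0],
  ],
  hand=[0.57,0.54,0.51,0.48,0.46,0.44,0.42,0.4,0.38,0.36,0.35,0.35],
  grip_force=30,
)

```text
clock: 19.75
ee_pos: [0.4579, 0.0013, 0.0853]
eef_rot: [-3.131, 0.262, -0.0]
force: [-0.4, 1.0, -1.3]
width: 0.035
finger_force: 29.8
```

Gripped at 35.0 mm with 30 N, which is where the jaws should meet the egg. I'll lift straight up about 105 mm.

play_rows(
  twist=[
    [0,0,0],
    [0,0,0],
    [0,0,0],
    [0,0,0],
    [0,0,0],
    [0,0,0],
    [0,0,0],
    [0,0,0],
    [0,0,0],
    [0,0,0],
    [0,0,0],
    [0,0,0],
    [0,0,0],
    [0,0,0],
    [0,0,0],
  ],
  linear=[
    [0,0,-2],
    [0,0,-6],
    [0,0,-12],
    [0,0,-21],
    [0,0,-32],
    [0,0,-44],
    [0,0,-57],
    [0,0,-70],
    [0,0,-83],
    [0,0,-94],
    [0,0,-101],
    [0,0,-105],
    [0,0,-105],
    [0,0,-105],
    [0,0,-105],
  ],
  hand=[0.35,0.35,0.35,0.35,0.35,0.35,0.35,0.35,0.35,0.35,0.35,0.35,0.35,0.35,0.35],
)

```text
clock: 21.62
ee_pos: [0.4576, 0.0013, 0.19]
eef_rot: [-3.13, 0.262, 0.001]
force: [0.1, -0.4, -0.8]
width: 0.0348
finger_force: 30.0
```

Run:
```python
from fit import *
from rig import *
s=read_state();print(s["clock"],s["ee_pos"],s["width"],s["finger_force"],s["force"].round(1))
b=capture("scene");a=capture("top");print(lever(a),lever(b))
for c in(a,b):
  P=cloud(c);Q=sel(P,.183,.225,.51,.6,-.05,.02);Q=Q[np.hypot(Q[:,0]-.556,Q[:,1]+.017)<.024];print("egg",egg(Q,.022,[.556,-.017,.188]),Q[:,2].max())
cv2.imwrite("pics/e8.png",np.hstack([cv2.resize(b["img"][130:380,200:420],None,fx=2,fy=2),cv2.resize(a["img"][180:430,220:400],None,fx=2,fy=2)])[:,:,::-1])
```

```text
21.625 [0.45756434 0.00128909 0.18995756] 0.0348429887328673 29.964113656897098 [ 0.1 -0.4 -0.8]
(array([0.5324, 0.1763]), np.float64(-142.8), 'lever deg', np.float64(46.7), np.int64(265), array([0.0042, 0.0172])) (array([0.5269, 0.1869]), np.float64(-143.5), 'lever deg', np.float64(46.0), np.int64(363), array([0.0064, 0.018 ]))
egg (array([ 0.556 , -0.0173,  0.1882,  0.0205]), 575) 0.21221844280173985
egg (array([ 0.5559, -0.0176,  0.187 ,  0.0207]), 384) 0.21146572293856492
```

View pics/e8.png

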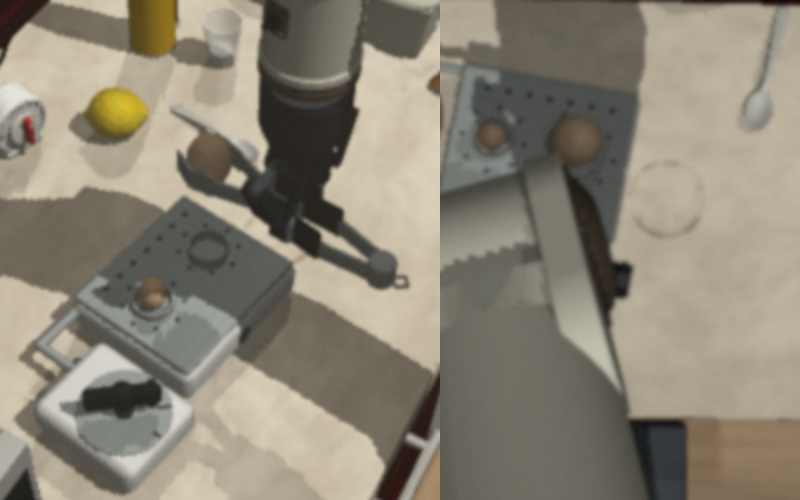

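The large egg is in the tongs at about (209,157), about 105 mm above its empty seat ring. The small egg is still in its seat and the valve is at about 46°, so I'm handing in.

```bash
python3 -c "
from rig import *
print(close_job())"
```

```text
the job is handed in; nothing more can be done
None
```

The job is handed in: the valve measures about 46° (half open) and is released, and the large egg is held steadily in the tongs about 10 cm above its seat, with the small egg still in the steamer.

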